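Dunk the tea infuser in the mug

TASK

Lift the wooden-handled tea infuser stick out of its white stand and, keeping hold of it, dunk its steel end about half-way or deeper into the yellow glazed mug (not the white cup). Then lift it clear of the mug and put it back upright in its stand, all the way down, and let go. Do not shift or tip the mug or the white cup.

Things in the scene. Friction and masses are not known exactly. Their poses are not given: they have to be found in the camera images.
- infuser_grip (a point): Tea infuser stick, 160 mm long, 70 g, round about its own long axis (z, upright in the stand, from the steel end to the handle). This point is the middle of its wooden handle, on its axis, 130 mm above its steel end. The handle is 20 mm thick and runs from 34 mm below this point to 30 mm above it; below it come a thin neck and a perforated steel tube 20 mm thick and 72 mm long. At the start it stands upright in the stand.
- infuser_tip (a point): The lower (steel) end of the infuser stick: centre of its flat foot, 14 mm wide with a bevelled edge. The lowest point when upright.
- mug_mouth (a point): Yellow-green glazed stoneware mug with a brown lower part, loose, standing upright on the worktop, 87 mm across and 72 mm high, with one handle on its side. This point is the centre of its open mouth, level with the rim; the opening is about 70 mm wide and 65 mm deep. x points to the handle, z up.
- cup_mouth (a point): White espresso cup, loose, 64 mm across and 50 mm high, with one handle, near the mug: a bystander. The mug and the cup may have changed places. This point is the centre of its mouth, level with the rim.
- stand_mouth (a point): White ceramic stand of the infuser, 70 mm high on a round foot 84 mm wide; it is fixed. This point is the centre of its open mouth, level with the rim. The mouth is 52 mm wide and narrows like a funnel over 20 mm to a round straight bore 28 mm wide; the bore's flat floor, on which the infuser's end rests, is 56 mm below this point.
Mind the look-alikes: they are no part of the job. There is more than one size of the part that bears mug_mouth; the job needs the larger.

How it is judged:
By the outcome, as a careful person would: the job done as asked, in the order asked, and still so for the second after the job is handed in, with the robot touching nothing.
It also fails if it takes over 45 s, if anything falls off the work surface, if the arm or the gripper's body presses on something with over 40 N, if the wrist force passes 120 N, or if a joint passes its speed limit or range.

ROBOT

A 6-joint arm with a two-finger parallel gripper is mounted at the origin on a cart in front of the work surface, level with it; the furniture and walls round the work are solid. World frame = base frame: x ahead of the robot, y to its left, z up, the work surface at z = 0. Lengths are in m, angles in rad, forces in N, time in s.
With the tool pointing down it reaches from about 0.25 to 0.775 m from the base axis. Payload 8.9 kg.
Tool frame: the origin (TCP) lies midway between the tips of the shut fingers; the grasp point (between the pads) lies 19 mm behind it; z points along the fingers, y is the direction in which the jaws open and shut (so a half turn about z gives the same grasp; the last joint's range is limited). The gripper opens to 85 mm and grips with 20 to 120 N. Pads are 22 mm wide; open, the fingers measure 114 mm over their backs; the gripper's body (76 mm by 85 mm) begins 54 mm behind the grasp point. The pads swing forward as they close: fully open they stand 13 mm farther back than shut.
Start: joints at [-1.351, 0.291, -0.153, 1.127, 0, 1.431], TCP at [0.184, -0.492, 0.231] pointing down, gripper open.
Joint ranges: [-2.52, 2.52], [-0.91, 1.74], [-1.3, 1.37], [-1.96, 2.02], [-1.52, 1.47], [-3.14, 3.14]. Speed limits (rad/s): [2.22, 2.22, 2.79, 3.14, 3.14, 3.14].

INTERFACE

Orientations are given as [roll, pitch, yaw] about the fixed x, y, z axes, in that order (R = Rz(yaw) Ry(pitch) Rx(roll)).
In Python, from bench import r gives the robot as it stands.
- The arm moves only by the tool drive_tool, never from a script. Its argument "rows" is a list of rows, each a list of 5 numbers: the closure, from -1 (fully open) to 1 (shut), then the shift along the tool's x, y, z in units of 40 mm (1.0 is 40 mm), then the turn about the tool's z in units of 8 degrees (1.0 is 8 degrees). A call has 1 to 12 rows; each row shifts and turns the pose as measured when the row begins, along the tool's axes as they then stand; what a row does not reach is not made up. A row lasts 1/8 s, in which the tool goes at most 62.5 mm and 10.7 degrees, less where a joint would pass 70% of its speed; a pose out of reach is approached as far as the arm can. A call is refused whole if a number of a shift passes 1 or a number of a turn 1, either way. A call with a gripper value outside its range is refused whole. The fingers move at their own pace and stop on an object; "newtons" is the grip in N (left out, the last holds). Time passes only in rows, so rows that do not move let the fingers close. It gives the time, the measured TCP pose, the force and the opening at its end, in the units of the state.
- r.get_state(): the state, without advancing time (a new reading comes with each control period).
- r.grab_frame(name): name is "side" or "top" or "wrist"; returns (picture, depth): 384x512x3 uint8, red, green, blue; 384x512 float32, m along the optical axis (not along the pixel's ray), 0 where there is no reading.
- r.calibration(name): a dict with "intrinsics" (3x3 intrinsics, pixels), "extrinsics" (4x4, takes a point from world to camera coordinates). Camera axes: x right, y down, z forward; pixel columns grow to the right and rows downward; lengths in m; the calibration is good to about 2 mm. A picture is of the moment at which its call begins: read the wrist's pose just before it. calibration takes no time and is no camera call; for the wrist camera it gives the pose at the moment of the call.
- r.job_done(): hands the job in, once; it reports no verdict.
The state is a dict: "clock": time; "q": joint angles; "dq": joint speeds; "tau": joint torques, N m; "eef_pos": TCP position; "orientation": TCP orientation; "wrist_force": force on the tool from outside, world axes, zero at the start; "moment": the same for the moment, N m; "grip_width": finger opening in m.
Only numpy, scipy, OpenCV 4.12 (cv2) and the standard library are available. Lean on these libraries where they do the work, as an engineer would, in place of code of your own. Each camera call takes 0.05 s, during which the arm holds its last target. There are 200 camera calls.

## Working session

There is one attempt and no reset: what is moved stays moved. The work goes in short steps, Python scripts to look and compute and a tool call to move; the robot and the scene stay as the last step left them, time stands still between calls to the robot, and variables do not carry over. Pictures are saved under pics/ and viewed, about 8 in all and at most 12, crops included, and the job is handed in when it is done.

Besides the shell and the picture viewer there is one more tool, called after "Request:" by a JSON object that holds its "op" and its "data". drive_tool: Moves the arm, as the interface text tells. Its arguments: {"type":"object","properties":{"rows":{"type":"array"},"newtons":{"type":"number"}},"required":["rows"]}

```bash
mkdir -p pics
cat > h.py <<'E'
import numpy as np, cv2
from bench import r
def grab(name, tag):
    c=r.calibration(name); im,d=r.grab_frame(name)
    np.savez(f'pics/{tag}.npz',im=im,d=d,K=c['intrinsics'],T=c['extrinsics'])
    cv2.imwrite(f'pics/{tag}.png',im[:,:,::-1]); return im,d,c
def load(tag): return np.load(f'pics/{tag}.npz')
def world(tag):
    f=load(tag); K,T,d=f['K'],np.linalg.inv(f['T']),f['d']
    v,u=np.mgrid[:d.shape[0],:d.shape[1]]
    p=np.stack([(u-K[0,2])/K[0,0]*d,(v-K[1,2])/K[1,1]*d,d,np.ones_like(d)],-1)
    return (p@T.T)[...,:3]
def proj(tag,P):
    f=load(tag); p=f['T']@np.append(P,1); p=f['K']@p[:3]; return p[:2]/p[2]
def ray(tag,u,v):
    f=load(tag); Ti=np.linalg.inv(f['T']); d=Ti[:3,:3]@np.linalg.solve(f['K'],[u,v,1.]); return Ti[:3,3],d
def tri(obs):
    A=np.zeros((3,3));b=np.zeros(3)
    for t,u,v in obs:
        o,d=ray(t,u,v); d=d/np.linalg.norm(d); M=np.eye(3)-np.outer(d,d); A+=M;b+=M@o
    return np.linalg.solve(A,b)
E
python3 - <<'E'
from h import *
grab('side','side0');grab('top','top0')
a=cv2.imread('pics/side0.png');b=cv2.imread('pics/top0.png')
cv2.imwrite('pics/both.png',np.vstack([a,b])[:, :] if 0 else cv2.resize(np.hstack([a,b]),(800,300)))
for t in('side0','top0'):
    T=np.linalg.inv(load(t)['T']);print(t,T[:3,3],T[:3,2],load(t)['K'][0,0])
s=r.get_state();print(s['eef_pos'],s['orientation'],s['grip_width'],s['clock'])
E
```

```text
side0 [ 0.39066015 -0.5840371   0.56443877] [ 0.00802454  0.86369009 -0.50395935] 450.8143895178829
top0 [0.24168339 0.20266883 1.04366424] [ 0.17748122  0.02383574 -0.98383549] 476.95975421919485
[ 0.18427814 -0.49119814  0.23079253] [-3.14046156e+00 -1.74063924e-04  3.58823000e-01] 0.08549766273708334 0.1
```

View pics/side0.png

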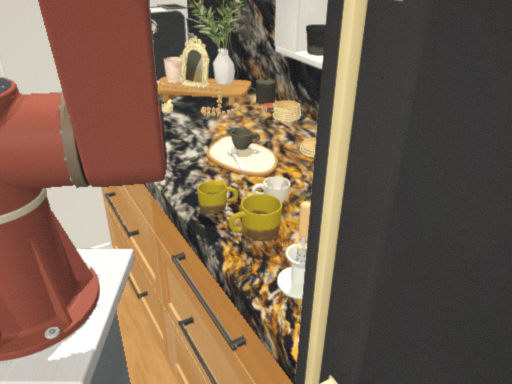

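View pics/top0.png

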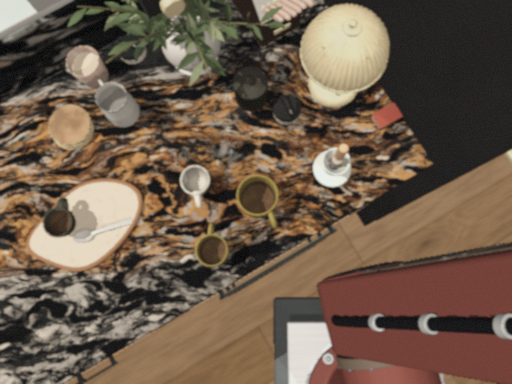

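Side view: small yellow mug (212,193), large yellow mug (261,213), white cup (275,188) and the stand with the infuser (300,265), part hidden by a dark cabinet. Top view: large mug (258,197), small mug (211,250), white cup (195,181), stand (332,168) with the infuser top at about (342,149).

Run:
```python
from h import *
W=world('top0');S=world('side0')
for n,u,v in [('mug in',258,192),('mugrimL',238,200),('small',211,250),('cup',195,181),('standfoot',322,180),('inf',342,149),('lampshade',345,45),('lampbase',330,95),('blackTR',450,100),('black2',480,60),('floor',450,220),('counter',390,160),('red',387,116)]:
    print(n,W[v,u].round(3))
print('side'); 
for n,u,v in [('mug',261,200),('small',212,187),('cup',277,183),('foot',287,283),('inf',304,215),('frame',345,100),('black',420,200),('infl',304,208)]:
    print(n,S[v,u].round(3))
# above-surface heights map, top
a=load('top0')['im'][100:290,160:420,::-1]; cv2.imwrite('pics/c1.png',cv2.resize(a,None,fx=3,fy=3,interpolation=cv2.INTER_CUBIC))
b=load('side0')['im'][150:310,180:330,::-1]; cv2.imwrite('pics/c2.png',cv2.resize(b,None,fx=3.7,fy=3.7,interpolation=cv2.INTER_CUBIC))
```

```text
mug in [0.43  0.221 0.004]
mugrimL [0.401 0.261 0.073]
small [0.303 0.324 0.003]
cup [0.456 0.36  0.009]
standfoot [0.455 0.079 0.008]
inf [0.48  0.06  0.174]
lampshade [0.653 0.059 0.246]
lampbase [0.647 0.057 0.024]
blackTR [ 0.559 -0.133  0.213]
black2 [ 0.571 -0.128  0.35 ]
floor [ 0.473 -0.546 -0.911]
counter [ 0.501 -0.074  0.002]
red [ 0.598 -0.069  0.016]
side
mug [0.413 0.26  0.056]
small [0.299 0.346 0.039]
cup [0.455 0.381 0.032]
foot [0.458 0.042 0.012]
inf [0.48  0.048 0.155]
frame [ 0.454 -0.287  0.466]
black [ 0.515 -0.3    0.395]
infl [0.479 0.047 0.17 ]
```

View pics/c1.png

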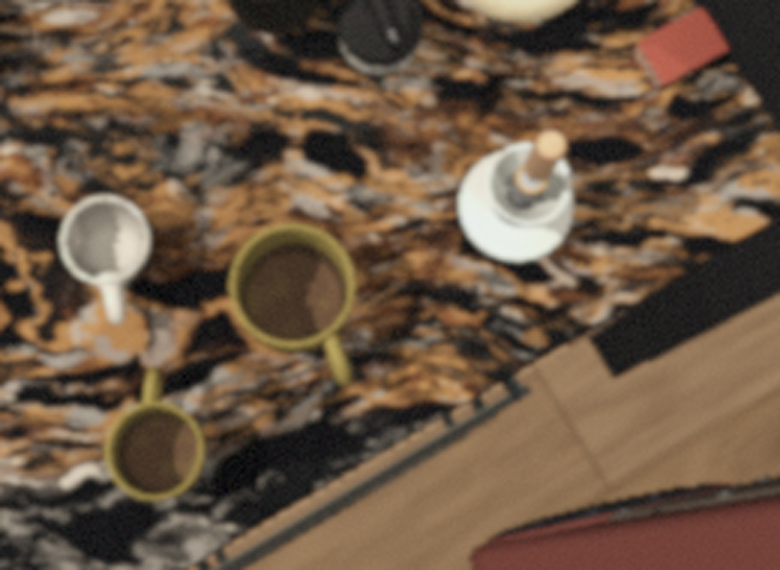

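View pics/c2.png

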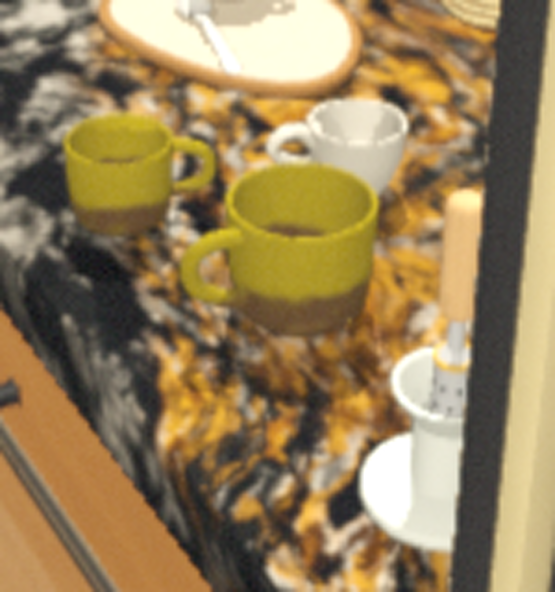

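Crop readings: large mug mouth centre at top (257.3,195.3) and side (261.6,208.4). Infuser handle top at top (344.3,147) and side (305.1,202.7). Stand mouth at top (337.7,160), and the cup's at top (194.7,180). The look-alike is the smaller yellow mug at top (211,250) / side (212,193); the larger mug is the one with its handle towards the robot.

Run:
```python
from h import *
from scipy.optimize import least_squares
print('infuser top',tri([('top0',344.3,147),('side0',305.1,202.7)]))
print('mug',tri([('top0',257.3,195.3),('side0',261.6,208.4)]))
def at(t,u,v,z):
    o,d=ray(t,u,v); return o+d*(z-o[2])/d[2]
print('stand@.07',at('top0',337.7,160,.07),'cup@.05',at('top0',194.7,180,.05),'inftop@.174',at('top0',344.3,147,.174))
P=np.concatenate([world('top0').reshape(-1,3),world('side0').reshape(-1,3)]); D=np.concatenate([load(t)['d'].ravel() for t in('top0','side0')]);P=P[D>0]
def circ(c,r,zl,zh):
    q=P[(np.hypot(*(P[:,:2]-c).T)<r)&(P[:,2]>zl)&(P[:,2]<zh)]
    f=least_squares(lambda p:np.hypot(*(q[:,:2]-p[:2]).T)-p[2],[*c,r],loss='soft_l1',f_scale=.002)
    print(len(q),f.x.round(4),q[:,2].max().round(3))
circ([.44,.225],.046,.064,.08);circ([.47,.055],.03,.062,.075);circ([.48,.055],.03,.115,.18)
q=P[(P[:,0]>.3)&(P[:,1]<-.05)&(P[:,2]>.05)]
for lo in np.arange(.05,1,.1):
    k=q[(q[:,2]>lo)&(q[:,2]<lo+.1)]
    if len(k): print(lo.round(2),len(k),np.percentile(k,[0,2,98,100],axis=0).round(2)[:,:2].tolist())
q=P[(P[:,2]>.2)&(P[:,1]>-.05)&(P[:,0]>.2)&(P[:,0]<.9)&(P[:,1]<.5)];print('tall',np.percentile(q,[0,2,50,98,100],axis=0).round(2).tolist())
```

```text
infuser top [0.48216965 0.05547109 0.17521868]
mug [0.41350494 0.22126038 0.05892559]
stand@.07 [0.48476684 0.05242243 0.07      ] cup@.05 [0.44930704 0.35485801 0.05      ] inftop@.174 [0.48375028 0.05524046 0.174     ]
291 [0.4129 0.2203 0.0406] 0.077
345 [0.4781 0.0565 0.0219] 0.075
485 [-355.3739 -126.8699  377.8104] 0.177
0.05 3946 [[0.45, -0.27], [0.45, -0.27], [0.69, -0.06], [0.7, -0.05]]
0.15 11184 [[0.45, -0.35], [0.45, -0.33], [0.69, -0.06], [0.71, -0.05]]
0.25 25022 [[0.45, -0.39], [0.45, -0.38], [0.67, -0.07], [0.7, -0.05]]
0.35 29687 [[0.45, -0.38], [0.45, -0.36], [0.62, -0.1], [0.67, -0.07]]
0.45 24162 [[0.45, -0.35], [0.45, -0.34], [0.54, -0.2], [0.61, -0.1]]
tall [[0.2, -0.05, 0.2], [0.2, -0.05, 0.21], [0.26, 0.04, 0.34], [0.73, 0.44, 0.66], [0.77, 0.5, 0.67]]
```

Request:
{"op": "drive_tool", "data": {"rows": [[-1,0,0,0,-0.96],[-1,0,0,0,-0.96],[-1,0,0,0,-0.96],[-1,0,0,0,-0.96],[-1,0,0,0,-0.96],[-1,0,0,0,-0.96],[-1,0,0,0,-0.96],[-1,0,0,0,-0.96],[-1,0,0,0,-0.96]]}}

```text
clock: 1.23
eef_pos: [0.1837, -0.4888, 0.2276]
orientation: [-3.14, -0.008, 1.604]
wrist_force: [0.2, 0.9, 0.3]
grip_width: 0.0857
```

Request:
{"op": "drive_tool", "data": {"rows": [[-1,0.9,0.2,-0.1,0],[-1,0.9,0.2,-0.1,0],[-1,0.9,0.2,-0.1,0],[-1,0.9,0.2,-0.1,0],[-1,0.9,0.2,-0.1,0],[-1,0.9,0.2,-0.1,0],[-1,0.9,0.2,-0.1,0],[-1,0.9,0.2,-0.1,0]]}}

```text
clock: 2.22
eef_pos: [0.2376, -0.1905, 0.2606]
orientation: [-3.139, -0.013, 1.602]
wrist_force: [0.2, 0.3, -0.2]
grip_width: 0.0852
```

Request:
{"op": "drive_tool", "data": {"rows": [[-1,0.8,0.5,0,0],[-1,0.9,0.6,0,0],[-1,0.9,0.6,0,0],[-1,0.9,0.6,0,0],[-1,0.9,0.6,0,0],[-1,0.8,0.6,0,0],[-1,0.7,0.5,0,0],[-1,0,0,0,0]]}}

```text
clock: 3.22
eef_pos: [0.3934, 0.0611, 0.2628]
orientation: [-3.14, -0.012, 1.604]
wrist_force: [-0.3, -0.1, 0.4]
grip_width: 0.0854
```

Run:
```python
from h import *
im,d,c=grab('wrist','w1');s=r.get_state();print(s['eef_pos'],s['orientation'],s['q'])
for P in([.483,.0555,.174],[.482,.054,.07],[.413,.2205,.072]):print(proj('w1',P))
Ti=np.linalg.inv(c['extrinsics']);print(Ti[:3,3],Ti[:3,:3].round(2).tolist())
```

```text
[0.39277544 0.06030871 0.26277353] [-3.1392393  -0.01130538  1.60346486] [-0.04135676  0.02875308 -0.38798672  1.15723973  0.01110033  1.49674007]
[369.27573589 208.6924395 ]
[335.00922866 181.75044512]
[280.43353146   9.70932353]
[0.39231523 0.12522355 0.40741315] [[1.0, 0.03, 0.01], [0.03, -0.97, -0.25], [-0.0, 0.25, -0.97]]
```

View pics/w1.png

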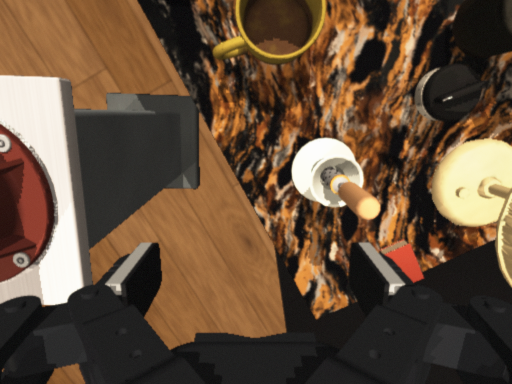

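The wrist view shows the handle top at (368,208) and the stand mouth at (336,180). My estimates project to (369,209) and (335,182), so they agree.

Request:
{"op": "drive_tool", "data": {"rows": [[-1,-0.06,0.6,0,0],[-1,-0.06,0.6,0,0],[-1,-0.06,0.6,0,0],[-1,0,0.4,0,0],[-1,0,0,0,0.2],[-1,0,0,0,0]]}}

```text
clock: 4.03
eef_pos: [0.479, 0.051, 0.2619]
orientation: [-3.135, -0.01, 1.569]
wrist_force: [0.1, -0.4, -0.4]
grip_width: 0.0855
```

Request:
{"op": "drive_tool", "data": {"rows": [[-1,0.1,0.1,0.4,0],[-1,0,0,0.6,0],[-1,0,0,0.6,0],[-1,0,0,0.6,0],[-1,0,0,0.6,0],[-1,0,0,0.4,0],[-1,0,0,0.2,0],[-1,0,0,0,0]]}}

```text
clock: 5.03
eef_pos: [0.4763, 0.0546, 0.1244]
orientation: [-3.136, -0.009, 1.567]
wrist_force: [0.1, 0.8, 0.4]
grip_width: 0.0856
```

Run:
```python
from h import *
im,d,c=grab('wrist','w2')
print(r.get_state()['eef_pos'],proj('w2',[.483,.0555,.174]),proj('w2',[.483,.0555,.11]))
```

```text
[0.47662305 0.05462208 0.12478606] [271.387023   302.74877193] [266.07399991 232.92032139]
```

View pics/w2.png

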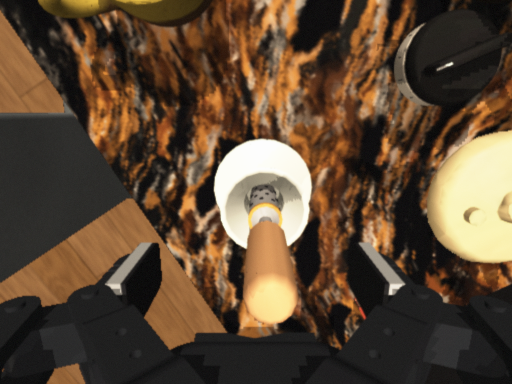

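The handle top is at (270,300), against a prediction of (271,303), and sits between the jaws. I shift +x by 7 mm and then close.

Request:
{"op": "drive_tool", "data": {"rows": [[-1,0.03,0.2,0,0],[-1,0,0,0,0],[1,0,0,0,0],[1,0,0,0,0],[1,0,0,0,0],[1,0,0,0,0],[1,0,0,0,0],[1,0,0,0,0]], "newtons": 50}}

```text
clock: 6.08
eef_pos: [0.4859, 0.0558, 0.1266]
orientation: [-3.138, -0.009, 1.567]
wrist_force: [-1.0, -0.1, 1.0]
grip_width: 0.0191
```

Request:
{"op": "drive_tool", "data": {"rows": [[1,0,0,-0.2,0],[1,0,0,-0.4,0],[1,0,0,-0.6,0],[1,0,0,-0.6,0],[1,0,0,-0.6,0],[1,0,0,-0.6,0],[1,0,0,-0.3,0],[1,0,0,0,0]]}}

```text
clock: 7.08
eef_pos: [0.4866, 0.0546, 0.2646]
orientation: [-3.14, -0.009, 1.567]
wrist_force: [0.8, -1.0, -1.6]
grip_width: 0.019
```

Run:
```python
from h import *
grab('side','side1');grab('wrist','w3')
s=r.get_state();e=s['eef_pos'];print(e,s['grip_width'])
a=load('side1')['im'][90:330,170:340,::-1];b=load('w3')['im'][:,:,::-1]
a=cv2.resize(a,(int(170*1.6),384));cv2.imwrite('pics/l3.png',np.hstack([a,b]))
for t in('side1','w3'):print(t,[proj(t,np.array(e)+[0,0,z]).round(0).tolist() for z in(-.111,.049)])
```

```text
[0.4860067  0.05460283 0.26354224] 0.018790507977926505
side1 [[307.0, 214.0], [315.0, 125.0]]
w3 [[254.0, 191.0], [251.0, 303.0]]
```

View pics/l3.png

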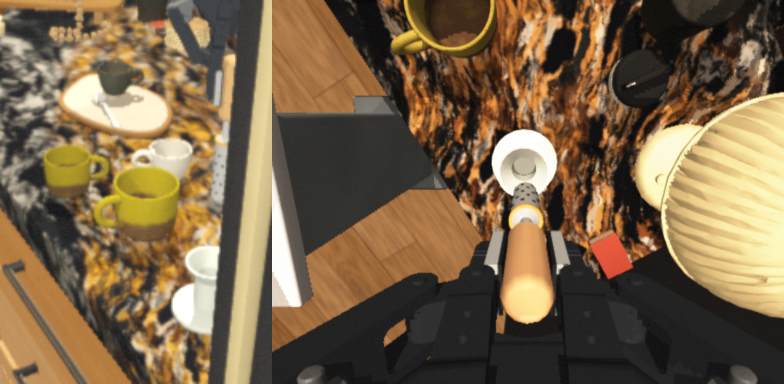

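The lifted infuser is held straight: tip in the wrist view near (252,187), and the mug is undisturbed at top left.

Request:
{"op": "drive_tool", "data": {"rows": [[1,0.4,-0.2,0,0],[1,0.7,-0.3,0,0],[1,0.8,-0.4,0,0],[1,0.8,-0.4,0,0],[1,0.7,-0.3,0,0],[1,0.5,-0.2,0,0],[1,0.2,0,0,0],[1,0,0,0,0]]}}

```text
clock: 8.18
eef_pos: [0.4057, 0.227, 0.2598]
orientation: [-3.127, -0.008, 1.568]
wrist_force: [0.1, -0.6, -0.9]
grip_width: 0.0192
```

Run:
```python
from h import *
o,d=ray('w3',252.5,163);print('stand',(o+d*(.07-o[2])/d[2]).round(4))
grab('wrist','w4');grab('top','top4');s=r.get_state();e=s['eef_pos'];print(e,s['grip_width'],s['q'])
print([proj('w4',np.array(p)).round(0).tolist() for p in(e+[0,0,-.111],[.413,.2205,.072])])
a=load('w4')['im'][:,:,::-1];b=cv2.resize(load('side1')['im'][0:1,0:1],(1,1))
cv2.imwrite('pics/m4.png',a)
```

```text
stand [0.484  0.0647 0.07  ]
[0.40589115 0.22626398 0.25988257] 0.01886523296878742 [ 0.34194281  0.16815158 -0.23783145  1.17569274  0.01284539  1.91688549]
[[256.0, 192.0], [264.0, 179.0]]
```

View pics/m4.png

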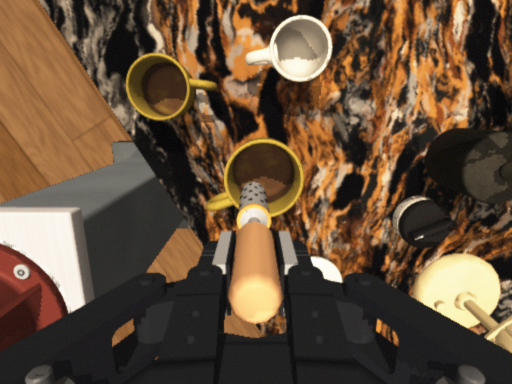

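The tip (252,186) is over the mug, whose mouth centre is at (263,179). The cup and the small mug are well clear. I centre and then go down.

Request:
{"op": "drive_tool", "data": {"rows": [[1,-0.12,0.17,0,0],[1,0,0,0,0],[1,0,0,0.3,0],[1,0,0,0.3,0]]}}

```text
clock: 8.78
eef_pos: [0.4141, 0.2197, 0.2347]
orientation: [-3.128, -0.008, 1.563]
wrist_force: [-0.0, -0.5, -1.8]
grip_width: 0.0186
```

Request:
{"op": "drive_tool", "data": {"rows": [[1,0,0,0.4,0],[1,0,0,0.5,0],[1,0,0,0.5,0],[1,0,0,0.5,0],[1,0,0,0.3,0],[1,0,0,0.1,0],[1,0,0,0,0]]}}

```text
clock: 9.65
eef_pos: [0.4101, 0.2197, 0.135]
orientation: [-3.124, -0.007, 1.563]
wrist_force: [-0.5, -0.5, -0.6]
grip_width: 0.0189
```

Run:
```python
from h import *
grab('wrist','w5');grab('side','side5');s=r.get_state();print(s['eef_pos'],s['wrist_force'],s['grip_width'])
b=load('w5')['im'][:,:,::-1];a=cv2.resize(load('side5')['im'][100:260,180:300,::-1],(288,384))
cv2.imwrite('pics/m5.png',np.hstack([a,b]))
```

```text
[0.41039733 0.21980952 0.13549834] [-0.08095717 -0.38984254  0.06082721] 0.018427253209685225
```

View pics/m5.png

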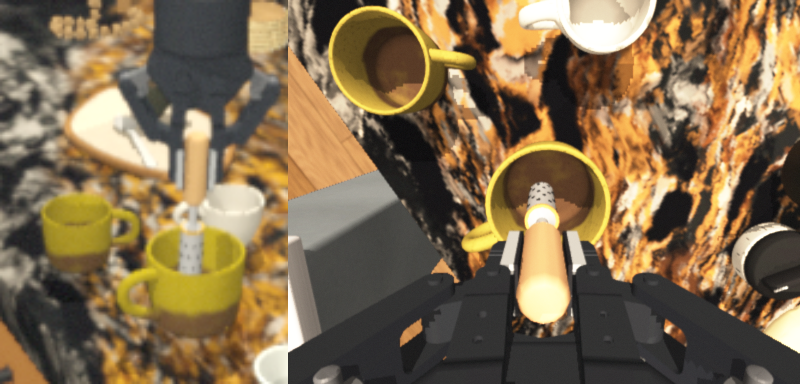

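The steel end is well inside the larger mug, with the tip about 50 mm below the rim, and there is no contact force. Now I lift out.

Request:
{"op": "drive_tool", "data": {"rows": [[1,0,0,0,0],[1,0,0,-0.2,0],[1,0,0,-0.4,0],[1,0,0,-0.6,0],[1,0,0,-0.6,0],[1,0,0,-0.6,0],[1,0,0,-0.5,0],[1,0,0,-0.3,0],[1,0,0,0,0]]}}

```text
clock: 10.88
eef_pos: [0.4137, 0.2192, 0.2733]
orientation: [-3.131, -0.009, 1.563]
wrist_force: [-0.0, 0.3, -0.8]
grip_width: 0.0188
```

Request:
{"op": "drive_tool", "data": {"rows": [[1,-0.4,0.2,0,0],[1,-0.7,0.3,0,0],[1,-0.8,0.3,0,0],[1,-0.8,0.3,0,0],[1,-0.7,0.3,0,0],[1,-0.4,0.2,0,0],[1,-0.1,0,0,0],[1,0,0,0,0]]}}

```text
clock: 11.88
eef_pos: [0.4755, 0.0591, 0.2658]
orientation: [-3.123, -0.01, 1.565]
wrist_force: [0.6, -0.3, -0.2]
grip_width: 0.0187
```

Request:
{"op": "drive_tool", "data": {"rows": [[1,-0.09,0.26,0,0],[1,0,0,0,0],[1,0,0,0.3,0],[1,0,0,0.4,0],[1,0,0,0.3,0],[1,0,0,0,0]]}}

```text
clock: 12.62
eef_pos: [0.4847, 0.058, 0.2227]
orientation: [-3.122, -0.01, 1.569]
wrist_force: [0.8, 0.5, -1.1]
grip_width: 0.0191
```

Run:
```python
from h import *
grab('wrist','w6');grab('side','side6');s=r.get_state();e=s['eef_pos'];print(e,s['orientation'])
b=load('w6')['im'][100:340,130:390,::-1];b=cv2.resize(b,None,fx=2,fy=2,interpolation=cv2.INTER_CUBIC);a=cv2.resize(load('side6')['im'][150:310,240:330,::-1],(270,480))
cv2.imwrite('pics/m6.png',np.hstack([a,b]))
def px(P): return ((proj('w6',np.array(P))-[130,100])*2+[270,0]).round(0).tolist()
print('mouth',px([.483,.0545,.07]),'foot',px([.483,.0545,.006]),'tip',px(np.array(e)+[0,0,-.1126]))
```

```text
[0.48547905 0.0579585  0.22374817] [-3.12382773 -0.01037405  1.56844445]
mouth [521.0, 168.0] foot [523.0, 143.0] tip [525.0, 182.0]
```

View pics/m6.png

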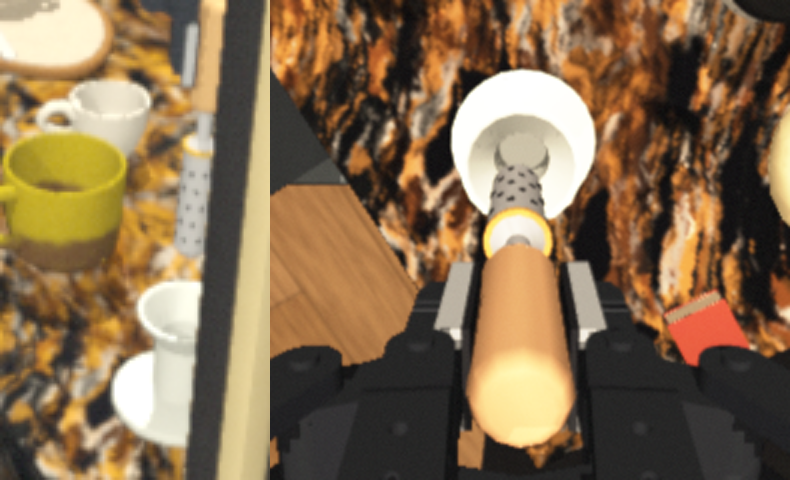

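Stand mouth centre at crop (521,168) and foot at (524,147), matching the estimate of (0.483, 0.0545). The tip is at about (518,180), aligned within roughly 3 mm; I correct slightly while going down.

Request:
{"op": "drive_tool", "data": {"rows": [[1,-0.08,0.06,0,0],[1,0,0,0.3,0],[1,0,0.02,0.3,0],[1,0,0,0.1,0],[1,0,0,0,0]]}}

```text
clock: 13.35
eef_pos: [0.4888, 0.0547, 0.1942]
orientation: [-3.125, -0.01, 1.568]
wrist_force: [-0.0, -0.0, -0.1]
grip_width: 0.0185
```

Request:
{"op": "drive_tool", "data": {"rows": [[1,0,-0.06,0.2,0],[1,0,0,0.3,0],[1,0,0,0.3,0],[1,0,0,0.2,0],[1,0,0,0,0]]}}

```text
clock: 13.98
eef_pos: [0.4852, 0.0552, 0.1512]
orientation: [-3.124, -0.01, 1.568]
wrist_force: [-0.4, -0.4, -1.4]
grip_width: 0.0189
```

Request:
{"op": "drive_tool", "data": {"rows": [[1,0,0,0.2,0],[1,0,0,0.2,0],[1,0,0,0.15,0],[1,0,0,0,0]]}}

```text
clock: 14.48
eef_pos: [0.4852, 0.0554, 0.1279]
orientation: [-3.125, -0.01, 1.568]
wrist_force: [-0.4, -0.4, -0.1]
grip_width: 0.0191
```

Request:
{"op": "drive_tool", "data": {"rows": [[1,0,0,0.04,0],[1,0,0,0,0]]}}

```text
clock: 14.72
eef_pos: [0.4856, 0.0555, 0.1267]
orientation: [-3.126, -0.01, 1.568]
wrist_force: [0.1, -0.6, -0.0]
grip_width: 0.0185
```

Request:
{"op": "drive_tool", "data": {"rows": [[1,0,0,0.04,0],[1,0,0,0,0]]}}

```text
clock: 14.98
eef_pos: [0.4863, 0.0555, 0.1267]
orientation: [-3.128, -0.01, 1.568]
wrist_force: [0.7, 0.5, -1.7]
grip_width: 0.0188
```

Request:
{"op": "drive_tool", "data": {"rows": [[0.5,0,0,0,0],[0.4,0,0,0,0],[0.2,0,0,0,0],[0,0,0,0,0],[-0.5,0,0,0,0],[-1,0,0,0,0],[-1,0,0,0,0],[-1,0,0,0,0]], "newtons": 20}}

```text
clock: 15.98
eef_pos: [0.4866, 0.0555, 0.1266]
orientation: [-3.129, -0.01, 1.568]
wrist_force: [0.3, -0.3, -0.9]
grip_width: 0.0854
```

Run:
```python
from h import *
grab('wrist','w7');s=r.get_state();e=s['eef_pos'];print(e,s['orientation'],s['grip_width'])
cv2.imwrite('pics/m7.png',load('w7')['im'][100:,:,::-1])
print(proj('w7',[.483,.0555,.174]))
```

```text
[0.48659965 0.05544316 0.12658133] [-3.12856328 -0.01016803  1.568386  ] 0.08536937603855739
[240.8050288 301.0095903]
```

View pics/m7.png

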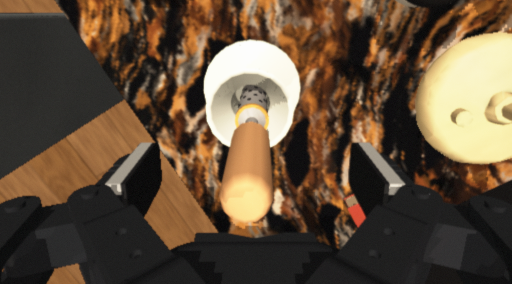

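Released: the stick stands in the stand, handle top at (247,300), clear of both fingers. I retreat straight up.

Request:
{"op": "drive_tool", "data": {"rows": [[-1,0,0,-0.3,0],[-1,0,0,-0.6,0],[-1,0,0,-0.6,0],[-1,0,0,-0.6,0],[-1,0,0,-0.6,0],[-1,0,0,-0.6,0],[-1,0,0,-0.3,0],[-1,0,-0.6,0,0],[-1,0,-0.8,0,0],[-1,0,-0.8,0,0],[-1,0,-0.5,0,0],[-1,0,0,0,0]]}}

```text
clock: 17.52
eef_pos: [0.3773, 0.0541, 0.2817]
orientation: [-3.132, -0.01, 1.568]
wrist_force: [-0.0, -0.9, 0.4]
grip_width: 0.0852
```

Run:
```python
from h import *
for n in('side','top','wrist'):grab(n,n+'8')
s=r.get_state();print(s['eef_pos'],s['clock'],np.abs(s['dq']).max())
cr=lambda t,y0,y1,x0,x1,w,h:cv2.resize(load(t)['im'][y0:y1,x0:x1,::-1],(w,h),interpolation=cv2.INTER_CUBIC)
A=np.hstack([cr(t,170,310,180,330,400,373) for t in('side0','side8')])
B=np.hstack([cr('top0',120,270,160,360,266,200),cr('top8',120,270,160,360,266,200),cr('wrist8',0,384,0,512,268,200)])
cv2.imwrite('pics/m8.png',np.vstack([A,B]))
print(proj('wrist8',[.483,.0555,.174]),proj('wrist8',[.413,.2205,.072]))
```

```text
[0.37896257 0.05402112 0.28156922] 17.675 0.0128727170176648
[381.87446314 190.04699884] [289.67914804   6.354595  ]
```

View pics/m8.png

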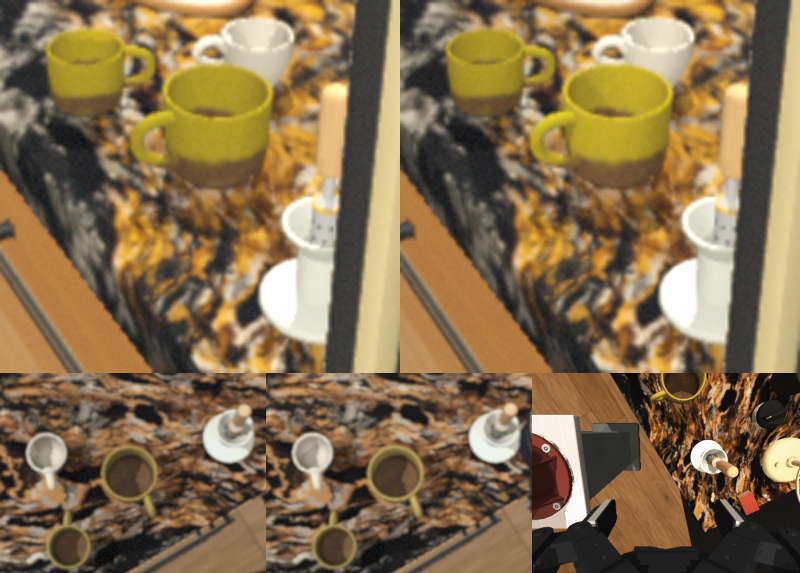

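The before and after views match. The stick is back at full depth and upright (handle top at y=82 in both side crops), and the mug and cup have not moved. I hand the job in.

```bash
python3 -c "
from bench import r
print(r.job_done())"
```

```text
the job is handed in; nothing more can be done
None
```

The infuser is back upright in its stand and released, after its steel end was dunked about 50 mm below the rim of the larger yellow mug. I handed the job in at about 17.7 s; no verdict was reported.

- **Position:** before and after side and top pictures match. The infuser sits at its starting height, and the mug, the small mug and the white cup show no visible shift.
- **Forces:** the readings I took at the end of each move stayed under about 2 N.
- **Bottoming out:** the force showed no clear contact with the stand's floor. That it is fully down rests on the gripper reaching its original grasp height (0.1267 m against 0.1266 m) and on the side view.
- **Disagreements:**
  - Just after release, the handle top sat about 2.5 mm off its predicted spot.
  - One rough reading put the stand's mouth about 1 cm off in y, because the rim was hard to tell from the foot. I discarded it in favour of the other views.
  - My picked pixels put the mug's mouth at 59 mm high, so I took its centre from a depth-based circle fit at rim height instead. A wrist view confirmed it.

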